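# Start the lifting screw in the dry block's deep well

## Robot

A 6-joint arm with a two-finger parallel gripper is mounted at the origin on a cart in front of the work surface, level with it; the furniture and walls round the work are solid. World frame = base frame: x ahead of the robot, y to its left, z up, the work surface at z = 0. Lengths are in mm, angles in rad, forces in N, time in s.
With the tool pointing down it reaches from about 350 to 875 mm from the base axis. Payload 4.2 kg.
Tool frame: the origin (TCP) lies at the very end of the fingers, on their centre line; the grasp point (between the pads) lies arm.grip_depth behind it (arm.grip_depth is the distance from the TCP to the grasp point, in mm); z points along the fingers, y is the direction in which the jaws open and shut (so a half turn about z gives the same grasp; the last joint's range is limited). The gripper opens to 85 mm and grips with 20 to 120 N. Pads are 22 mm wide; open, the fingers measure 114 mm over their backs; the gripper's body (76 mm by 85 mm) begins 54 mm behind the grasp point. The pads swing forward as they close: fully open they stand 13 mm farther back than shut.
Start: joints at [1.523, 0.385, 0.008, 0, -1.194, -0.259], TCP at [188.724, 595.804, 231.312] pointing down, gripper open.
Joint ranges: [-3.14, 3.14], [-1.21, 2.06], [-1.07, 1.41], [-3.16, 2.05], [-2.99, -0.16], [-3.1, 3.1]. Speed limits (rad/s): [2.79, 2.79, 3.14, 3.14, 3.14, 3.14].

## Interface

Orientations are given as a unit quaternion [x, y, z, w].
In Python, from bench import arm, optics, workorder gives the robot as it stands. The module is installed in compiled form; this text tells all that it offers.
- The arm moves only by the tool play_rows, never from a script. Its arguments are lists of equal length, an entry for each row: "travel": the shift along the tool's x, y, z in m, a list of three; "rotation": the turn, a rotation vector about the tool's x, y, z in rad, a list of three; "grip": the opening, from 0 (shut) to 1 (fully open). In form: {"travel": [[x, y, z], ...], "rotation": [[rx, ry, rz], ...], "grip": [grip, ...]}. A call has 1 to 12 rows; each row shifts and turns the commanded pose from where the row before left it, along the tool's axes as they then stand; what a row does not reach is not made up. A row lasts 1/12 s, in which the tool goes at most 41.7 mm and 7.16 degrees, less where a joint would pass 70% of its speed; a pose out of reach is approached as far as the arm can. A call is refused whole if a number of a shift passes 0.0417 or a number of a turn 0.125, either way. A call with a gripper value outside its range is refused whole. The fingers move at their own pace and stop on an object; the grip force is fixed at half the most. Time passes only in rows, so rows that do not move let the fingers close. It gives the time, the measured TCP pose, the force and the opening at its end, in the units of the state.
- arm.read_state(): the state, without advancing time (a new reading comes with each control period).
- optics.get_image(name): name is "scene" or "top" or "wrist"; returns a dict with "image" (420x560x3 uint8, blue, green, red), "depth" (420x560 float32, mm along the optical axis (not along the pixel's ray), 0 where there is no reading), "camera_matrix" (3x3 intrinsics, pixels), "R" (3x3) and "t" (3): a world point X has camera coordinates R X + t; the wrist camera has in their place "hand_eye" (4x4, takes a point from camera to tool coordinates, whose origin is the TCP and whose axes are the flange's). Camera axes: x right, y down, z forward; pixel columns grow to the right and rows downward; lengths in mm; the calibration is good to about 2 mm. A picture is of the moment at which its call begins: read the wrist's pose just before it.
- workorder.job_done(): hands the job in, once; it reports no verdict.
The state is a dict: "clock": time; "joints": joint angles; "joint_vel": joint speeds; "joint_efforts": joint torques, N m; "position": TCP position; "ee_rot": TCP orientation; "contact_force": force on the tool from outside, world axes, zero at the start; "wrist_torque": the same for the moment, N m; "gripper_width": finger opening in mm.
Only numpy, scipy, OpenCV 4.12 (cv2) and the standard library are available. Lean on these libraries where they do the work, as an engineer would, in place of code of your own. Each camera call takes 0.05 s, during which the arm holds its last target. There are 200 camera calls.

## Task

Take the longer of the two wing screws out of the grey stand and lower it upright, without forcing it, down the wide deep well of the aluminium dry block, its wing in line with the two engraved lines beside the mouth, until it sits on the thread at the bottom. Then turn it clockwise (seen from above) about a quarter turn so that the thread catches, and leave it standing there; leave the shorter screw in the stand.

Things in the scene. Friction and masses are not known exactly. Their poses are not given: they have to be found in the camera images.
- long_screw_grip (a point): Centre of the black wing of the longer screw, upright in a hole of the grey stand (50x125x45 mm; this point 126 mm above the bench). Screw 134 mm, 0.1 kg; wing 40 mm along x, 12 thick along y, 26 high: pinch across y from above. z is up the screw; half turn about z looks the same. 14 mm shank; at its foot a blade 13 mm along x, 5 along y, 10 high, its end 121 mm below this point.
- short_screw_grip (a point): The same point of the shorter screw, which looks alike but is 35 mm shorter (99 mm long, foot 86 mm below this point; point 91 mm above the bench), in the other hole of the stand, 80 mm away. It stays there.
- well_mouth (a point): Centre of the deep well's mouth in the top of the fixed aluminium dry block, 95 mm above the bench. x along the two engraved lines, z up. Countersunk 39 mm, bore 23 mm, from 57 mm down 17 mm; seat 83 mm down: two posts either side of the line take the blade between them if the wing is within 25 deg of the line. Seated, wing centre 38 mm above mouth. Tubes 102 mm off on +y rise 49 mm.
- thread (a joint): Turn of the thread at the bottom of the well, rad: 0 at the start, grows clockwise seen from above, to at most 2.6. Light friction (0.04 N m); stays where it is left; sinks 2 mm a radian. The blade has about 30 degrees of play between the posts before it takes the thread along, so a quarter turn of the screw gives about 1 rad.
Mind the look-alikes: they are no part of the job. Leave any red or yellow look-alike of the part that bears long_screw_grip alone.

How it is judged:
By the outcome, as a careful person would: the job done as asked, in the order asked, and still so for the second after the job is handed in, with the robot touching nothing.
It also fails if it takes over 45 s, if anything falls off the work surface, if the arm or the gripper's body presses on something with over 40 N, if the wrist force passes 120 N, or if a joint passes its speed limit or range.

## Working session

There is one attempt and no reset: what is moved stays moved. The work goes in short steps, Python scripts to look and compute and a tool call to move; the robot and the scene stay as the last step left them, time stands still between calls to the robot, and variables do not carry over. Pictures are saved under pics/ and viewed, about 8 in all and at most 12, crops included, and the job is handed in when it is done.

Besides the shell and the picture viewer there is one more tool, called as name(argument=value, ...) on one line, values as JSON. play_rows: Moves the arm, as the interface text tells. Its arguments: {"type":"object","properties":{"travel":{"type":"array","items":{"type":"array","items":{"type":"number"}}},"rotation":{"type":"array","items":{"type":"array","items":{"type":"number"}}},"grip":{"type":"array","items":{"type":"number"}}},"required":["travel","rotation","grip"]}

```bash
mkdir -p pics
cat > h.py <<'E'
import numpy as np, cv2
from bench import arm, optics, workorder
from scipy.spatial.transform import Rotation as Rn
def cloud(name):
    s=arm.read_state(); d=optics.get_image(name); K=d["camera_matrix"]; Z=d["depth"].astype(float)
    v,u=np.mgrid[:420,:560]
    P=np.stack([(u-K[0,2])/K[0,0]*Z,(v-K[1,2])/K[1,1]*Z,Z],-1)
    if "R" in d: W=(P-np.array(d["t"]).ravel())@np.array(d["R"])
    else:
        H=np.array(d["hand_eye"]); T=P@H[:3,:3].T+H[:3,3]
        W=T@Rn.from_quat(s["ee_rot"]).as_matrix().T+np.array(s["position"])
    W[Z==0]=np.nan
    return d["image"],W,d,s
E
python3 - <<'E'
from h import *
s=arm.read_state(); print(s, arm.grip_depth)
a=[cloud(n) for n in("scene","top")]
for n,x in zip(("scene","top"),a): cv2.imwrite(f"pics/{n}0.png",x[0]); np.save(f"{n}0.npy",x[1])
E
```

```text
{'clock': 0.0, 'joints': array([ 1.52261121e+00,  3.85570109e-01,  6.62372155e-03, -5.04109226e-04,
       -1.19396045e+00, -2.58606783e-01]), 'joint_vel': array([ 0.00162496,  0.00086554, -0.00058702, -0.00052142,  0.00218692,
       -0.00047965]), 'joint_efforts': array([ 6.51883420e-04, -3.92293561e+01,  1.88393354e+01,  4.18601230e+00,
       -4.62678523e-03, -4.07615360e-06]), 'position': array([188.5517344 , 595.27813677, 230.21179697]), 'ee_rot': array([ 9.88243101e-01, -1.52886899e-01, -1.22155884e-04,  1.07402233e-03]), 'contact_force': array([-0.22838486, -0.17848105, -0.3938883 ]), 'wrist_torque': array([ 0.02754939,  0.00982855, -0.04606393]), 'gripper_width': 85.60796965222289} 18.700000000000003
```

View pics/scene0.png

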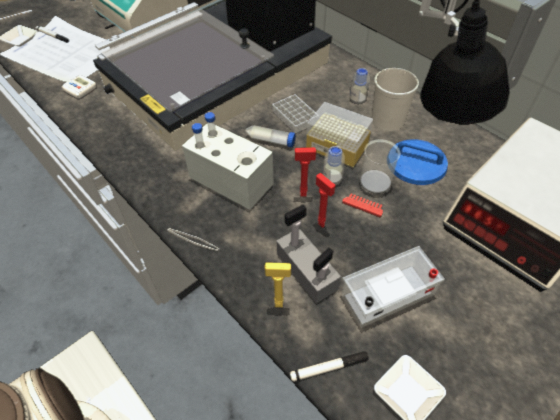

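View pics/top0.png

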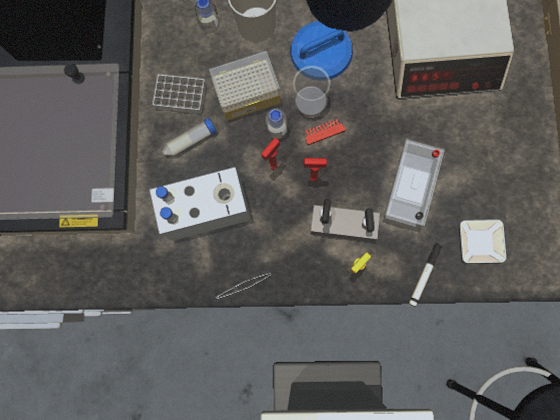

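The scene view shows black-winged screws at (295,215) and (322,260) in the grey stand. The red ones at (305,155) and (325,185) and the yellow one at (278,270) are look-alikes. In the top view the black wings are at (326,211) and (368,220), and the big well is at (223,193) with an engraved line on each side. Next I'll compare the two black wings' heights.

Run:
```python
from h import *
for n in("scene","top"):
    W=np.load(n+"0.npy"); I=cv2.imread(f"pics/{n}0.png")
    pts=[(295,215),(322,260),(247,159)] if n=="scene" else [(326,211),(368,220),(223,193)]
    for (u,v) in pts:
        w=W[v-22:v+23,u-22:u+23].reshape(-1,3); c=I[v-22:v+23,u-22:u+23].reshape(-1,3)
        m=(c.max(1)<60)&(w[:,2]>60)
        q=w[m]
        print(n,(u,v),"ctr",W[v,u].round(0),"dark",m.sum(),np.round(np.nanmedian(q,0)) if m.any() else "", np.round(np.nanpercentile(q,[2,98],axis=0)) if m.any() else "")
        if m.sum()>5 and (u,v) not in[(247,159),(223,193)]:
            zt=np.nanpercentile(q[:,2],95); t=q[q[:,2]>zt-8]; r=cv2.minAreaRect(t[:,:2].astype(np.float32)); print("  top rect",zt.round(1),r)
I=cv2.imread("pics/top0.png"); J=cv2.imread("pics/scene0.png")
a=cv2.resize(I[160:250,150:250],(400,360),interpolation=cv2.INTER_CUBIC)
b=cv2.resize(J[195:305,265:350],(400,517),interpolation=cv2.INTER_CUBIC)[:360]
b=cv2.resize(J[200:300,265:376],(400,360),interpolation=cv2.INTER_CUBIC)
cv2.imwrite("pics/c0.png",np.hstack([a,b]))
```

```text
scene (295, 215) ctr [502.  26. 133.] dark 274 [502.  27. 133.] [[487.  22. 116.]
 [522.  36. 140.]]
  top rect 139.0 ((504.8472595214844, 29.088382720947266), (12.049989700317383, 37.51838684082031), 80.10736083984375)
scene (322, 260) ctr [487. -54. 103.] dark 232 [491. -53. 101.] [[475. -56.  83.]
 [511. -45. 105.]]
  top rect 104.2 ((493.2617492675781, -49.632423400878906), (37.724891662597656, 11.845924377441406), 6.149058818817139)
scene (247, 159) ctr [558. 223.  79.] dark 0  
top (326, 211) ctr [502.  33. 142.] dark 103 [504.  33. 138.] [[485.  26. 121.]
 [525.  40. 141.]]
  top rect 140.8 ((504.73883056640625, 32.9487419128418), (10.751035690307617, 40.744911193847656), 81.44922637939453)
top (368, 220) ctr [492. -43. 103.] dark 99 [492. -43. 102.] [[473. -51.  83.]
 [511. -40. 107.]]
  top rect 106.2 ((492.6485290527344, -45.65874099731445), (38.593177795410156, 10.593592643737793), 1.7009210586547852)
top (223, 193) ctr [558. 223.  57.] dark 1 [582. 225.  93.] [[582. 225.  93.]
 [582. 225.  93.]]
```

View pics/c0.png

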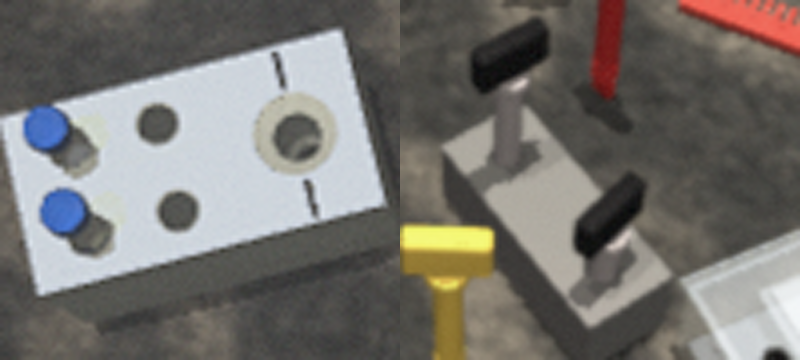

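The long screw is the one at scene (295,215), with its wing top at z≈139; the other's top is at 104. That matches 126+13 and 91+13, so the black one at about (504.5, 31) is right. Moving towards it now.

play_rows(travel=[[0.0196,0.0184,0],[0.0196,0.0184,0],[0.0196,0.0184,0],[0.0196,0.0184,0],[0.0196,0.0184,0],[0.0196,0.0184,0],[0.0196,0.0184,0],[0.0196,0.0184,0],[0.0196,0.0184,0],[0.0196,0.0184,0],[0.0196,0.0184,0],[0.0196,0.0184,0]], rotation=[[0,0,0],[0,0,0],[0,0,0],[0,0,0],[0,0,0],[0,0,0],[0,0,0],[0,0,0],[0,0,0],[0,0,0],[0,0,0],[0,0,0]], grip=[1,1,1,1,1,1,1,1,1,1,1,1])

```text
clock: 1.1
position: [346.5, 312.8, 231.0]
ee_rot: [0.988, -0.153, -0.0, 0.0]
contact_force: [1.3, 0.7, 0.5]
gripper_width: 85.3
```

play_rows(travel=[[0.0196,0.0184,0],[0.0196,0.0184,0],[0.0196,0.0184,0],[0.0196,0.0184,0],[0.0196,0.0184,0],[0.0196,0.0184,0],[0.0196,0.0184,0],[0.0196,0.0184,0],[0.0196,0.0184,0],[0.0196,0.0184,0],[0.01,0.01,0],[0,0,0]], rotation=[[0,0,0],[0,0,0],[0,0,0],[0,0,0],[0,0,0],[0,0,0],[0,0,0],[0,0,0],[0,0,0],[0,0,0],[0,0,0],[0,0,0]], grip=[1,1,1,1,1,1,1,1,1,1,1,1])

```text
clock: 2.1
position: [484.6, 65.1, 230.7]
ee_rot: [0.988, -0.155, -0.001, 0.0]
contact_force: [1.1, 0.5, 0.9]
gripper_width: 85.4
```

Run:
```python
from h import *
# well by rays to z=95 from top view
d=optics.get_image("top"); K,R,t=[np.array(d[k]) for k in("camera_matrix","R","t")]; t=t.ravel()
def ray(u,v,z):
    r=R.T@np.linalg.inv(K)@[u,v,1]; c=-R.T@t; return c+r*(z-c[2])/r[2]
for p in[(223.8,193.5),(219.5,177.5),(228,209.5)]: print(p,ray(*p,95).round(1))
I,W,d,s=cloud("wrist"); cv2.imwrite("pics/w1.png",I); np.save("w1.npy",W); print(s["position"],s["ee_rot"],d["hand_eye"],d["camera_matrix"])
m=(I.max(2)<70)&(W[...,2]>129)&(W[...,2]<150)&(abs(W[...,0]-504)<35)&(abs(W[...,1]-31)<25)
print(m.sum(), np.nanmedian(W[m][:,2]), cv2.minAreaRect(W[m][:,:2].astype(np.float32)))
```

```text
(223.8, 193.5) [548.3 215.8  95. ]
(219.5, 177.5) [578.6 223.8  95. ]
(228, 209.5) [518.4 208.1  95. ]
[484.04991333  66.08234897 230.71891463] [ 9.88041292e-01 -1.54188220e-01 -5.82233574e-04  2.43200989e-04] [[ 1.22162085e-03 -9.57648564e-01 -2.87937035e-01  7.39637194e+01]
 [ 9.99999247e-01  1.20427274e-03  2.37377836e-04 -2.53627981e-01]
 [ 1.19430179e-04 -2.87937108e-01  9.57649313e-01 -1.41510700e+02]
 [ 0.00000000e+00  0.00000000e+00  0.00000000e+00  1.00000000e+00]] [[377.64292159   0.         281.29109679]
 [  0.         377.64292159 205.89069201]
 [  0.           0.           1.        ]]
1146 137.505960526367 ((505.91741943359375, 32.08808898925781), (11.98725414276123, 39.9496955871582), 82.02032470703125)
```

View pics/w1.png

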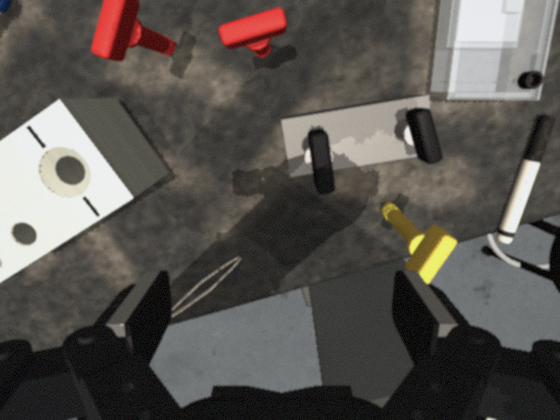

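Close up, the wrist view shows the long wing at (320,160) and the well at (64,171), lines at (36,136) and (91,206). The wing measures 12x40 at z 137.5, centre (505.5, 32), angle −8°.

play_rows(travel=[[0.0101,0.0086,0],[0.0101,0.0086,0],[0.0101,0.0086,0],[0,0,0],[0,0,0.015],[0,0,0.02],[0,0,0.015],[0,0,0]], rotation=[[0,0,0],[0,0,0],[0,0,0],[0,0,-0.08],[0,0,-0.08],[0,0,0],[0,0,0],[0,0,0]], grip=[1,1,1,1,1,1,1,1])

```text
clock: 2.87
position: [502.5, 33.9, 178.2]
ee_rot: [0.997, -0.073, -0.003, 0.001]
contact_force: [-1.0, 0.1, -0.3]
gripper_width: 85.1
```

Run:
```python
from h import *
I,W,d,s=cloud("wrist"); cv2.imwrite("pics/w2.png",I); print(s["position"],Rn.from_quat(s["ee_rot"]).as_matrix().round(3).tolist())
m=(I.max(2)<70)&(W[...,2]>129)&(W[...,2]<150)&(abs(W[...,0]-504)<35)&(abs(W[...,1]-31)<25)
print(m.sum(), np.nanmedian(W[m][:,2]), cv2.minAreaRect(W[m][:,:2].astype(np.float32)))
# mouth from w1 by rays to z=95
H=np.array(d["hand_eye"]);K=d["camera_matrix"];Rt=Rn.from_quat([9.88041292e-01,-1.54188220e-01,-5.82e-04,2.43e-04]).as_matrix();p=np.array([484.05,66.08,230.72])
for uv in[(64,171),(36,136),(91,206)]:
    r=Rt@H[:3,:3]@np.linalg.inv(K)@[*uv,1]; c=Rt@H[:3,3]+p; print(uv,(c+r*(95-c[2])/r[2]).round(1))
```

```text
[502.51042355  33.87045534 178.22881029] [[0.989, -0.145, -0.007], [-0.145, -0.989, -0.001], [-0.007, 0.002, -1.0]]
1649 137.53031608429484 ((506.3277282714844, 31.791927337646484), (11.804647445678711, 39.657135009765625), 81.64892578125)
(64, 171) [550.1 215.1  95. ]
(36, 136) [579.6 222.5  95. ]
(91, 206) [519.2 208.   95. ]
```

play_rows(travel=[[0.0036,0.0016,0.005],[0,0,0.02],[0,0,0.02],[0,0,0.015],[0,0,0.0045],[0,0,0],[0,0,0],[0,0,0],[0,0,0],[0,0,0],[0,0,0],[0,0,0]], rotation=[[0,0,0],[0,0,0],[0,0,0],[0,0,0],[0,0,0],[0,0,0],[0,0,0],[0,0,0],[0,0,0],[0,0,0],[0,0,0],[0,0,0]], grip=[1,1,1,1,1,1,0,0,0,0,0,0])

```text
clock: 3.92
position: [508.6, 31.3, 117.2]
ee_rot: [0.997, -0.073, 0.0, -0.0]
contact_force: [-0.4, -0.1, 0.3]
gripper_width: 12.1
```

play_rows(travel=[[0,0,0],[0,0,0],[0,0,0]], rotation=[[0,0,0],[0,0,0],[0,0,0]], grip=[0,0,0])

```text
clock: 4.17
position: [509.0, 31.3, 117.3]
ee_rot: [0.997, -0.073, 0.001, -0.0]
contact_force: [-0.3, -0.2, 3.2]
gripper_width: 10.5
```

The grip is a bit high at z 117, wanted about 112, and the width of 10.5 is under the wing's 12. I'll reopen, go lower, and regrip.

play_rows(travel=[[0,0,0],[0,0,0],[0,0,0],[0,0,0]], rotation=[[0,0,0],[0,0,0],[0,0,0],[0,0,0]], grip=[0.5,0.5,0.5,0.5])

```text
clock: 4.5
position: [508.2, 31.2, 116.5]
ee_rot: [0.997, -0.073, -0.0, 0.0]
contact_force: [0.5, -0.1, 0.6]
gripper_width: 42.7
```

Run:
```python
from h import *
I,W,d,s=cloud("wrist"); cv2.imwrite("pics/w3.png",I); print(s["position"],s["contact_force"],s["gripper_width"],Rn.from_quat(s["ee_rot"]).as_matrix().round(3).tolist())
m=(I.max(2)<70)&(W[...,2]>129)&(W[...,2]<150)&(abs(W[...,0]-504)<30)&(abs(W[...,1]-31)<12)
print(m.sum(), np.nanmedian(W[m][:,2]), cv2.minAreaRect(W[m][:,:2].astype(np.float32)))
```

```text
[508.18168161  31.20582555 116.49237563] [ 0.50698707 -0.0994665   0.5875713 ] 42.672113197500806 [[0.989, -0.146, -0.001], [-0.146, -0.989, -0.0], [-0.001, 0.0, -1.0]]
3221 137.5275780809345 ((506.2861328125, 32.32157516479492), (11.897148132324219, 40.582313537597656), 81.9580078125)
```

View pics/w3.png

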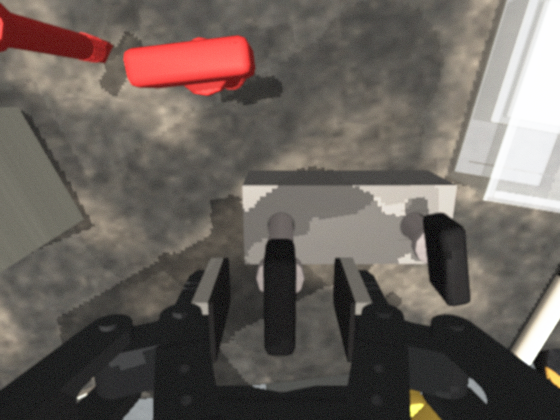

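The wing at (280,295) sits centred between the pads at (215,300) and (350,300). Lowering 5 mm and regripping.

play_rows(travel=[[-0.002,-0.0003,0.0025],[0,0,0.0025],[0,0,0],[0,0,0],[0,0,0],[0,0,0],[0,0,0],[0,0,0],[0,0,0]], rotation=[[0,0,0],[0,0,0],[0,0,0],[0,0,0],[0,0,0],[0,0,0],[0,0,0],[0,0,0],[0,0,0]], grip=[0.5,0.5,0.5,0,0,0,0,0,0])

```text
clock: 5.3
position: [507.6, 31.9, 113.1]
ee_rot: [0.997, -0.073, 0.001, -0.0]
contact_force: [-0.6, -0.9, 5.3]
gripper_width: 10.8
```

play_rows(travel=[[0,0,-0.004],[0,0,-0.006],[0,0,-0.01],[0,0,-0.01],[0,0,-0.015],[0,0,-0.02],[0,0,-0.02],[0,0,-0.02],[0,0,-0.01],[0,0,-0.005],[0,0,0],[0,0,0]], rotation=[[0,0,0],[0,0,0],[0,0,0],[0,0,0],[0,0,0],[0,0,0],[0,0,0],[0,0,0],[0,0,0],[0,0,0],[0,0,0],[0,0,0]], grip=[0,0,0,0,0,0,0,0,0,0,0,0])

```text
clock: 6.3
position: [505.9, 31.8, 231.1]
ee_rot: [0.997, -0.073, -0.001, 0.0]
contact_force: [0.5, 0.9, -1.0]
gripper_width: 10.9
```

Run:
```python
from h import *
I,W,d,s=cloud("scene"); cv2.imwrite("pics/s4.png",I[130:350,180:460].repeat(2,0).repeat(2,1)); print(s["position"],s["contact_force"],s["gripper_width"],Rn.from_quat(s["ee_rot"]).as_matrix().round(3).tolist())
```

```text
[505.8505892   31.82288782 231.12993127] [ 0.51199875  0.92328915 -0.99277549] 10.879015012527445 [[0.989, -0.147, -0.002], [-0.147, -0.989, 0.0], [-0.002, 0.0, -1.0]]
```

View pics/s4.png

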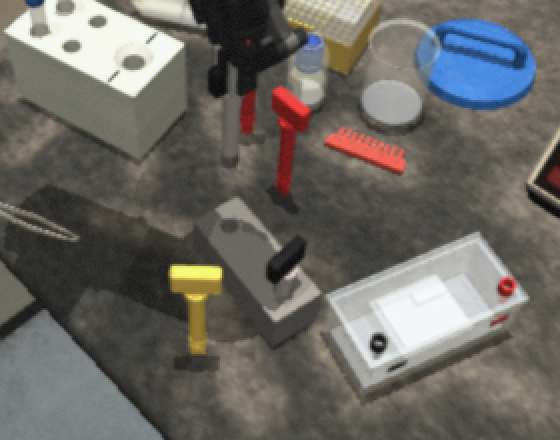

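The screw is held upright and the short one is still in the stand at (290,265). Moving over the well and aligning with the lines: about +23° as seen from above.

play_rows(travel=[[0.0008,-0.0094,-0.004],[0.0016,-0.0188,-0.004],[0.0016,-0.0188,0],[0.0016,-0.0188,0],[0.0016,-0.0188,0],[0.0016,-0.0188,0],[0.0016,-0.0188,0],[0.0016,-0.0188,0],[0.0016,-0.0188,0],[0.0016,-0.0188,0],[0.0008,-0.0094,0],[0,0,0]], rotation=[[0,0,0],[0,0,0],[0,0,0],[0,0,0],[0,0,0],[0,0,0],[0,0,0],[0,0,0],[0,0,0],[0,0,0],[0,0,0],[0,0,0]], grip=[0,0,0,0,0,0,0,0,0,0,0,0])

```text
clock: 7.35
position: [550.2, 217.6, 239.0]
ee_rot: [0.997, -0.072, -0.0, 0.0]
contact_force: [-0.4, 0.4, 0.0]
gripper_width: 11.1
```

play_rows(travel=[[0,0,0],[0,0,0],[0,0,0],[0,0,0],[0,0,0],[0,0,0],[0,0,0],[0,0,0],[0,0,0]], rotation=[[0,0,-0.06],[0,0,-0.06],[0,0,-0.06],[0,0,-0.06],[0,0,-0.06],[0,0,-0.06],[0,0,-0.04],[0,0,0],[0,0,0]], grip=[0,0,0,0,0,0,0,0,0])

```text
clock: 8.1
position: [549.7, 214.9, 239.8]
ee_rot: [0.992, 0.125, -0.0, 0.0]
contact_force: [-0.6, -0.5, -1.6]
gripper_width: 11.0
```

Run:
```python
from h import *
I,W,d,s=cloud("wrist"); R=Rn.from_quat(s["ee_rot"]).as_matrix(); print(s["position"],s["contact_force"],s["gripper_width"],R.round(3).tolist(),"yaw",np.degrees(np.arctan2(R[1,0],R[0,0])))
# shank: points below the fingers near the axis
for n,(J,V) in {"wrist":(I,W),"scene":cloud("scene")[:2]}.items():
    p=s["position"]
    for z in range(110,215,10):
        m=(abs(V[...,2]-z)<5)&(np.hypot(V[...,0]-p[0],V[...,1]-p[1])<14)
        if m.sum()>4: print(n,z,m.sum(),(np.nanmedian(V[m],0)-p).round(1))
# mouth ring: block top, beige edge
m=(abs(W[...,2]-95)<4); print("top pts",m.sum())
cv2.imwrite("pics/w5.png",np.hstack([I[:,60:460],cloud("scene")[0][60:480,130:530][:,:400].copy() if 0 else cv2.resize(cloud("scene")[0][60:240,160:330],(400,420))]))
```

```text
[549.68407344 214.8752989  239.79180236] [-0.58243455 -0.46276894 -1.56512363] 11.00365240891035 [[0.969, 0.249, -0.0], [0.249, -0.969, -0.0], [-0.0, 0.0, -1.0]] yaw 14.405629528283091
wrist 130 11 [   4.7    0.6 -106.6]
wrist 140 24 [   4.6    1.3 -100.4]
wrist 150 85 [  4.7   2.  -89.4]
wrist 160 125 [  4.6   1.  -79.2]
wrist 170 113 [  4.8   1.4 -69.5]
wrist 180 130 [  4.6   1.3 -59.6]
wrist 190 146 [  4.9   1.4 -49.7]
wrist 200 143 [  5.3   1.5 -40.2]
wrist 210 17 [  5.8   1.4 -34.1]
scene 130 12 [  -2.9   -3.  -107.3]
scene 140 18 [  -5.3   -5.1 -100.4]
scene 150 27 [ -4.5  -7.9 -89.2]
scene 160 36 [ -4.3  -6.4 -80.3]
scene 170 31 [ -3.6  -7.  -70.2]
scene 180 34 [ -3.9  -6.6 -59.9]
scene 190 32 [ -3.9  -7.  -49.4]
scene 200 32 [ -3.7  -6.5 -39.6]
scene 210 37 [ -3.7  -7.  -29.9]
top pts 24663
```

View pics/w5.png

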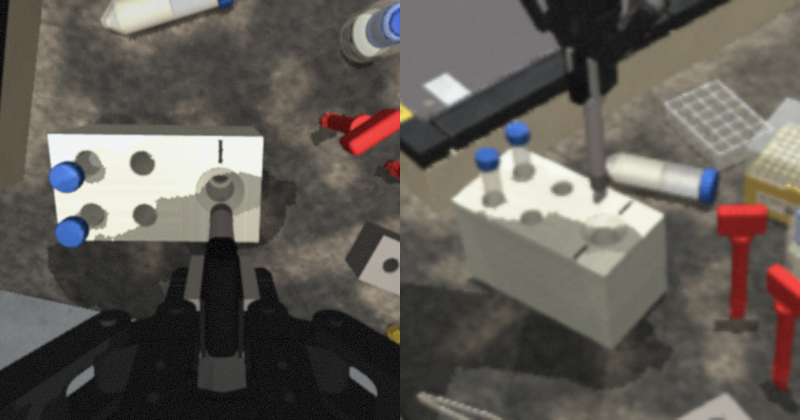

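The shank hangs vertical. Next, an enlarged view of the mouth, to get its offset from the shank within the same wrist image.

Run:
```python
from h import *
I,W,d,s=cloud("wrist"); np.save("w6.npy",W); cv2.imwrite("w6.png",I)
C=cv2.resize(I[120:245,220:360],(784,700),interpolation=cv2.INTER_CUBIC)[:600]
cv2.imwrite("pics/w6c.png",C)  # scale 5.6
R=Rn.from_quat(s["ee_rot"]).as_matrix();p=np.array(s["position"]);H=np.array(d["hand_eye"]);K=d["camera_matrix"]
# countersink region by depth on block top
m=((W[...,2]<92.5)&(W[...,2]>70)&(np.hypot(W[...,0]-549,W[...,1]-215)<24))
q=(W[m]-p)@R; print("sunk tool xy range",m.sum(),np.nanpercentile(q,[1,50,99],axis=0).round(1).tolist())
c,r=cv2.minEnclosingCircle(q[:,:2].astype(np.float32)); print(c,r)
for f in[(288,188),(281,150)]:
    pass
def proj(x):  # tool -> px
    c=np.linalg.inv(H)@[*x,1]; return (K@c[:3]/c[2])[:2]
for x0 in(-2,0,2): print(x0,"axis foot px",proj([x0,0,p[2]-95-25]).round(1),"axis at mouth",proj([x0,0,p[2]-95]).round(1))
```

```text
sunk tool xy range 964 [[-14.8, -18.5, 147.4], [-1.4, -1.6, 150.7], [18.6, 16.6, 168.2]]
(-0.8858997225761414, 0.05283774435520172) 23.099201202392578
-2 axis foot px [281.  202.5] axis at mouth [281.1 193.6]
0 axis foot px [281.  199.8] axis at mouth [281.1 191.1]
2 axis foot px [281.  197.1] axis at mouth [281.1 188.6]
```

View pics/w6c.png

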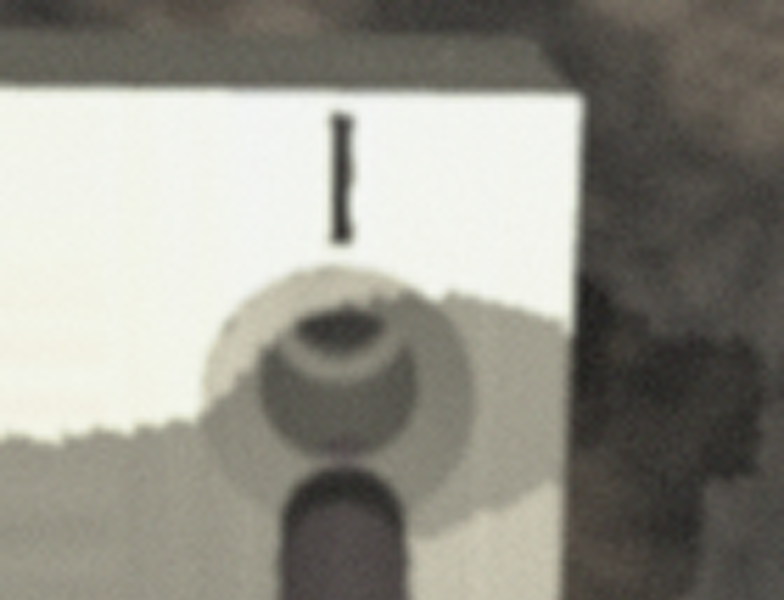

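The ring spans crop u 203–473 and centres on (338,395), i.e. image px (280.4,190.5). The TCP axis projects to (281,191), so the mouth is nearly under the TCP and the engraved line at u 341 is aligned. Next I'll check how far the shank axis is off the TCP.

Run:
```python
from h import *
W=np.load("w6.npy"); s=arm.read_state(); R=Rn.from_quat(s["ee_rot"]).as_matrix();p=np.array(s["position"]); print(p)
q=(W-p)@R
for z in range(15,115,10):
    m=(abs(q[...,2]-z)<5)&(np.hypot(q[...,0],q[...,1])<14)
    f=m&(abs(q[...,1])<2)
    if f.sum(): print(z,f.sum(),"front x",np.nanmedian(q[f][:,0]).round(2),"y range",np.nanpercentile(q[m][:,1],[2,98]).round(1))
# wing top
m=(q[...,2]<-18)&(q[...,2]>-40)&(abs(q[...,0])<26)&(abs(q[...,1])<5); print("wing top",m.sum(),np.nanpercentile(q[m],[2,50,98],axis=0).round(1).tolist())
```

```text
[549.79653283 215.29462205 239.83160588]
35 40 front x 5.71 y range [-4.9  5. ]
45 51 front x 5.73 y range [-6.1  6.5]
55 40 front x 5.6 y range [-6.4  6.7]
65 38 front x 5.46 y range [-6.3  6.6]
75 38 front x 5.41 y range [-6.6  6.9]
85 32 front x 5.88 y range [-6.8  6.9]
95 15 front x 5.36 y range [-6.5  6.7]
105 23 front x 4.9 y range [-2.   2.1]
wing top 2914 [[-17.9, -4.9, -25.9], [2.7, -0.1, -24.5], [19.6, 4.8, -20.2]]
```

The shank axis is at tool x −1.3, y 0. Shifting +1.7 mm in x and descending in stages, watching the force.

play_rows(travel=[[0.0017,0,0],[0,0,0.01],[0,0,0.01],[0,0,0.01],[0,0,0.01],[0,0,0.01],[0,0,0.01],[0,0,0.005],[0,0,0]], rotation=[[0,0,0],[0,0,0],[0,0,0],[0,0,0],[0,0,0],[0,0,0],[0,0,0],[0,0,0],[0,0,0]], grip=[0,0,0,0,0,0,0,0,0])

```text
clock: 9.05
position: [550.7, 215.4, 172.8]
ee_rot: [0.992, 0.126, -0.002, 0.001]
contact_force: [0.2, 0.1, -0.6]
gripper_width: 10.9
```

Run:
```python
from h import *
s=arm.read_state(); R=Rn.from_quat(s["ee_rot"]).as_matrix(); print(s["position"],s["contact_force"],s["wrist_torque"],s["gripper_width"],np.degrees(np.arctan2(R[1,0],R[0,0])),R[:,2])
I,W,d,s=cloud("wrist"); cv2.imwrite("pics/w7.png",cv2.resize(I[130:300,180:380],(800,600)[:2],interpolation=cv2.INTER_CUBIC))
```

```text
[550.71005489 215.4409559  172.84627112] [ 0.22951302  0.11595084 -0.64794597] [-0.03221713 -0.01404386 -0.06198896] 10.909047240361692 14.49492752212059 [-0.00297723 -0.00185905 -0.99999384]
```

View pics/w7.png

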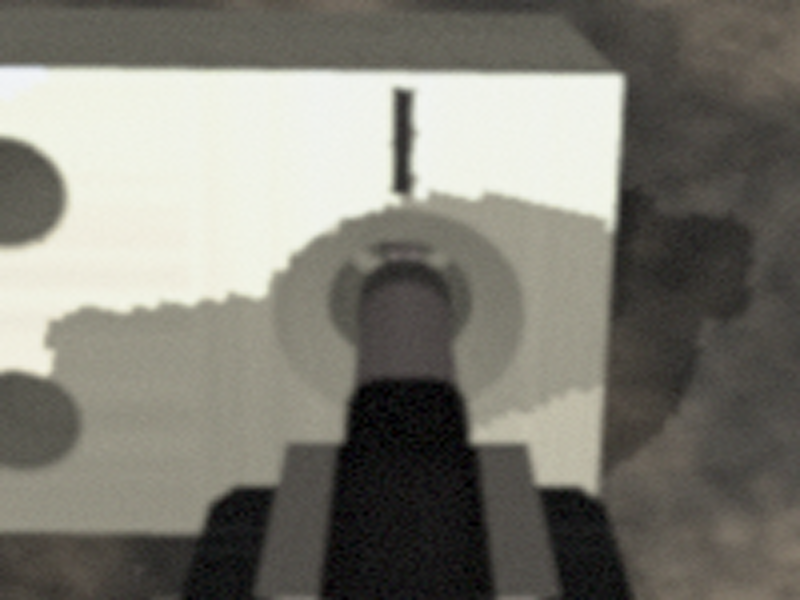

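The foot is inside the bore (ring 272–523, shank centre 405, line 402). That's about 0.7 mm off in tool y, so I'll correct it and go on down.

play_rows(travel=[[0,-0.0007,0.004],[0,0,0.006],[0,0,0.006],[0,0,0.004],[0,0,0.004],[0,0,0.004],[0,0,0.004],[0,0,0]], rotation=[[0,0,0],[0,0,0],[0,0,0],[0,0,0],[0,0,0],[0,0,0],[0,0,0],[0,0,0]], grip=[0,0,0,0,0,0,0,0])

```text
clock: 9.77
position: [550.9, 216.3, 141.8]
ee_rot: [0.992, 0.126, -0.001, 0.0]
contact_force: [-0.1, 0.6, -1.1]
gripper_width: 10.9
```

play_rows(travel=[[0,0,0.003],[0,0,0.003],[0,0,0.003],[0,0,0.003],[0,0,0.002],[0,0,0.002],[0,0,0]], rotation=[[0,0,0],[0,0,0],[0,0,0],[0,0,0],[0,0,0],[0,0,0],[0,0,0]], grip=[0,0,0,0,0,0,0])

```text
clock: 10.35
position: [551.1, 216.5, 126.3]
ee_rot: [0.992, 0.126, -0.0, 0.0]
contact_force: [0.6, 0.0, -1.0]
gripper_width: 10.8
```

play_rows(travel=[[0,0,0.001],[0,0,0.001],[0,0,0.001],[0,0,0.001],[0,0,0.001],[0,0,0]], rotation=[[0,0,0],[0,0,0],[0,0,0],[0,0,0],[0,0,0],[0,0,0]], grip=[0,0,0,0,0,0])

```text
clock: 10.85
position: [551.2, 216.6, 121.6]
ee_rot: [0.992, 0.126, -0.0, 0.0]
contact_force: [-0.2, -0.2, -0.8]
gripper_width: 10.9
```

play_rows(travel=[[0,0,0.001],[0,0,0.001],[0,0,0]], rotation=[[0,0,0],[0,0,0],[0,0,0]], grip=[0,0,0])

```text
clock: 11.1
position: [551.5, 216.7, 120.1]
ee_rot: [0.992, 0.126, 0.0, 0.0]
contact_force: [-1.0, -0.4, 0.7]
gripper_width: 10.6
```

play_rows(travel=[[0,0,0.001],[0,0,0.0005],[0,0,0]], rotation=[[0,0,0],[0,0,0],[0,0,0]], grip=[0,0,0])

```text
clock: 11.35
position: [551.7, 216.7, 119.9]
ee_rot: [0.992, 0.127, 0.001, 0.0]
contact_force: [-1.9, -0.6, 6.5]
gripper_width: 11.0
```

```bash
cat > chk.py <<'E'
from h import *
s=arm.read_state(); R=Rn.from_quat(s["ee_rot"]).as_matrix(); p=np.array(s["position"])
print(p.round(1),s["contact_force"].round(1),s["wrist_torque"].round(2),s["joints"].round(2),np.degrees(np.arctan2(R[1,0],R[0,0])).round(1))
for n in("wrist","scene","top"):
    I,W,d,_=cloud(n); h=np.hypot(W[...,0]-550,W[...,1]-216)
    m=(I.max(2)<80)&(W[...,2]>115)&(W[...,2]<150)&(h<24)
    if n=="wrist": cv2.imwrite("pics/last.png",I)
    if m.sum()>10:
        q=W[m]; zt=np.percentile(q[:,2],90); t=q[q[:,2]>zt-6]
        print(n,m.sum(),"z",np.percentile(q[:,2],[5,50,90,98]).round(1),cv2.minAreaRect(t[:,:2].astype(np.float32)))
E
python3 chk.py
```

```text
[551.7 216.7 119.9] [-1.9 -0.6  6.5] [-0.18  0.78  0.03] [ 0.65  0.43 -0.22  0.   -0.92  1.18] 14.5
wrist 5531 z [127.5 144.  145.6 148.5] ((553.3516845703125, 215.25518798828125), (36.26137161254883, 35.47982406616211), 52.92628479003906)
scene 200 z [123.6 139.6 146.9 149.3] ((550.9641723632812, 209.94261169433594), (27.770408630371094, 34.684635162353516), 60.85215377807617)
top 106 z [127.1 143.2 147.  149.3] ((538.4766235351562, 209.76319885253906), (13.356379508972168, 29.219938278198242), 23.134641647338867)
```

Contact is 6.5 N right at seat height: wing top 145.6 against 146 expected. Turning clockwise (positive about tool z), pivoting on the screw axis and following the sink.

play_rows(travel=[[0,0.0001,0],[0,0.0001,0],[0,0.0001,0],[0,0.0001,0],[0,0.0001,0],[0,0.0001,0],[0,0.0001,0.0001],[0,0.0001,0.0001],[0,0.0001,0.0002],[0,0.0001,0.0002]], rotation=[[0,0,0.08],[0,0,0.08],[0,0,0.08],[0,0,0.08],[0,0,0.08],[0,0,0.08],[0,0,0.08],[0,0,0.08],[0,0,0.08],[0,0,0.08]], grip=[0,0,0,0,0,0,0,0,0,0])

```text
clock: 12.33
position: [551.5, 215.0, 119.3]
ee_rot: [0.962, -0.271, 0.001, 0.001]
contact_force: [-1.1, -2.4, 7.6]
gripper_width: 11.1
```

```bash
python3 chk.py
```

```text
[551.5 215.  119.3] [-1.1 -2.4  7.6] [-0.82  0.7   0.07] [ 0.65  0.43 -0.23  0.   -0.91  0.37] -31.5
wrist 4998 z [127.6 143.5 144.9 147.8] ((552.0032958984375, 213.3470458984375), (35.63019943237305, 35.007972717285156), 7.5647125244140625)
scene 164 z [123.1 136.3 144.7 148.4] ((546.1699829101562, 206.4719696044922), (21.31489372253418, 37.020851135253906), 44.86383056640625)
top 62 z [124.  140.1 146.8 148. ] ((536.6056518554688, 216.90098571777344), (8.409141540527344, 24.454818725585938), 8.544957160949707)
```

play_rows(travel=[[0,0.0001,0.0002],[0,0.0001,0.0002],[0,0.0001,0.0002],[0,0.0001,0.0002],[0,0.0001,0.0002],[0,0.0001,0.0002],[0,0.0001,0.0002],[0,0.0001,0.0002],[0,0.0001,0.0002],[0,0.0001,0.0001],[0,0,0]], rotation=[[0,0,0.08],[0,0,0.08],[0,0,0.08],[0,0,0.08],[0,0,0.08],[0,0,0.08],[0,0,0.08],[0,0,0.08],[0,0,0.08],[0,0,0.06],[0,0,0]], grip=[0,0,0,0,0,0,0,0,0,0,0])

```text
clock: 13.4
position: [550.1, 214.0, 117.7]
ee_rot: [0.788, -0.616, 0.0, 0.001]
contact_force: [-3.0, -2.3, 10.2]
gripper_width: 11.1
```

```bash
python3 chk.py
```

```text
[550.1 214.  117.7] [-3.  -2.3 10.2] [-1.03  1.25  0.  ] [ 0.65  0.43 -0.23  0.   -0.91 -0.4 ] -76.1
wrist 4842 z [126.7 141.9 143.3 147.1] ((549.634765625, 212.51010131835938), (34.706695556640625, 34.59788131713867), 52.748783111572266)
scene 181 z [122.4 137.7 145.4 149.3] ((547.720458984375, 202.25611877441406), (31.339767456054688, 19.239883422851562), 3.064206600189209)
top 29 z [124.1 137.8 143.2 145.6] ((544.9094848632812, 199.5679473876953), (3.5889713764190674, 23.254676818847656), 78.64554595947266)
```

View pics/last.png

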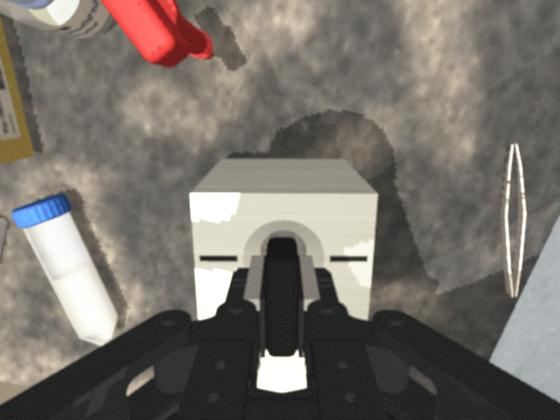

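The wing is now across the engraved lines (u 200–235 and 330–365). It turned 90.6° and sank about 2.2 mm, so the thread has caught. Releasing and withdrawing straight up.

play_rows(travel=[[0,0,0],[0,0,0],[0,0,0],[0,0,0],[0,0,0],[0,0,-0.005],[0,0,-0.015],[0,0,-0.03],[0,0,-0.03],[0,0,-0.03],[0,0,-0.01],[0,0,0]], rotation=[[0,0,0],[0,0,0],[0,0,0],[0,0,0],[0,0,0],[0,0,0],[0,0,0],[0,0,0],[0,0,0],[0,0,0],[0,0,0],[0,0,0]], grip=[0.5,0.5,0.5,0.5,0.5,0.5,0.5,0.5,0.5,0.5,0.5,0.5])

```text
clock: 14.55
position: [552.0, 215.9, 239.7]
ee_rot: [0.788, -0.616, 0.001, -0.004]
contact_force: [1.3, -0.5, -0.5]
gripper_width: 42.9
```

```bash
python3 chk.py
python3 - <<'E'
from h import *
I,W,d,s=cloud("wrist"); J=cloud("scene")[0]
m=(I.max(2)<70)&(W[...,2]>132)&(W[...,2]<150)&(np.hypot(W[...,0]-550,W[...,1]-215)<26)
print(m.sum(),np.percentile(W[m][:,2],[50,90]),cv2.minAreaRect(W[m][:,:2].astype(np.float32)))
cv2.imwrite("pics/end.png",np.hstack([I[:,80:480],cv2.resize(J[70:280,150:350],(400,420))]))
E
```

```text
[552.  215.9 239.7] [ 1.3 -0.5 -0.5] [-0.02  0.    0.03] [ 0.65  0.32 -0.07  0.   -1.18 -0.4 ] -76.0
wrist 1081 z [129.6 142.1 143.1 143.6] ((542.935546875, 213.1005401611328), (11.31088924407959, 38.42066192626953), 14.439537048339844)
scene 196 z [120.  135.7 142.7 143.4] ((541.254638671875, 210.66094970703125), (9.470392227172852, 37.766658782958984), 14.777989387512207)
top 97 z [124.2 142.2 145.  146.9] ((544.0902709960938, 204.05715942382812), (11.835699081420898, 18.863649368286133), 10.584953308105469)
1036 [142.16735389 143.1964435 ] ((543.07275390625, 213.20867919921875), (11.67821216583252, 38.651817321777344), 14.088669776916504)
```

View pics/end.png

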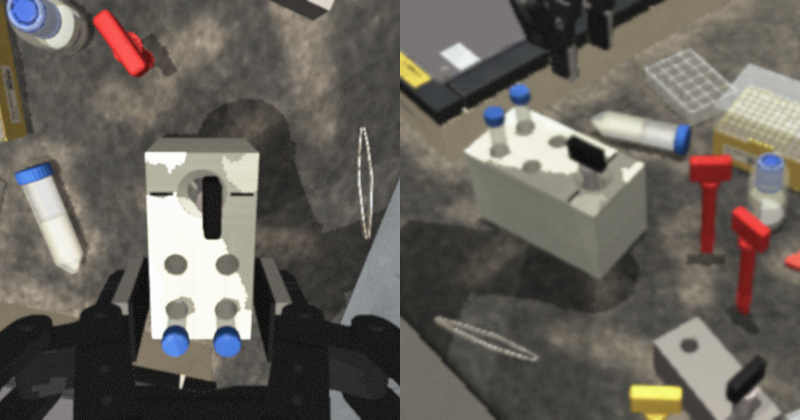

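```bash
python3 -c "
from bench import workorder; print(workorder.job_done())"
```

```text
the job is handed in; nothing more can be done
None
```

I took the longer black wing screw from the stand and lowered it down the deep well with its wing on the engraved lines. The contact force stayed near zero until it met the seat at 6.5 N. I then turned it clockwise about 90.6° (the gripper's yaw went from 14.5° to −76.1°), released it and withdrew straight up. It was handed in at about 15 s.

**Last checks:**
- **Thread:** the wing top dropped from 145.6 mm to about 143.2 mm during the turn. That matches about 1 rad of thread, but I inferred it from the sink because the thread angle can't be read directly.
- **Wing direction:** after release the wing still lies across the lines, at −75.6°.
- **Other items:** the short screw is in the stand and the red and yellow look-alikes are untouched.
- **Robot:** it is clear of everything.

**One thing differs:** once released, the screw leans about 3° in the loose bore. The wing centre is about 6.5 mm off the mouth centre, which fits the bore's play (14 mm shank in a 17 mm hole), and it stays seated at the expected height. I left it that way.

The first grip was about 4 mm too high, so I reopened the gripper and gripped again lower before lifting.

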